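# Deposit the coin case through the drop box's self-closing flap

## Task

Deposit the takings: the orange case of copper coins stands on the ledge of the grey drop box. Push the box's sprung flap inward with one finger and keep it open, and while that finger holds it, push the orange case over the ledge's edge into the opening with the other finger; then draw back so that the flap swings fully shut behind it. Do not pick the case up or use it to shove the flap open, and leave the blue case of silver coins (tomorrow's change) where it stands and the other things on the table alone.

Things in the scene. Friction and masses are not known exactly. Their poses are not given: they have to be found in the camera images.
- drop_box: grey steel drop box fixed to the table, 180 deep (x) by 260 wide (y) by 147 mm high. Origin: centre of its underside on the table; x from its front (robot side) to its back, y to its left, z up. Front of the top: level ledge with black mat, x -90 to -5 mm, 95 mm above the table, 5 mm rims at its left and right ends only. Hollow; its floor is 7 mm above the table
- ledge_edge (a point): middle of the ledge's inner edge, on the ledge's top: x -5, y 0, z 95 mm of the box, axes as the box's. Beyond it (+x) is the opening, 60 mm deep (box x -5 to 55) and 254 mm wide, closed by the flap; side walls there slope like the flap, 5 mm above it; behind the opening a hood, box x 52 to 90 mm, top at 147 mm
- flap (a joint): opening angle of the flap, rad: 0 shut, grows as it is pushed in and down, at most 1.35. Hinge line along the box's y at x 55, z 141 mm of the box. A spring shuts it when let go; about 0.6 N at the lip starts it, about 3 N are felt 35 mm from the hinge when well open
- flap_lip (a point): bare aluminium flap, 246 wide, 76 long, 2.5 mm thick. Point: middle of its lower lip; axes as the box's when shut. Shut, it slopes from the hinge down towards the robot at 37 degrees to level, its lip at the ledge's inner edge. Pushed from front or above, it swings lip first down and back, to hang nearly upright under the hinge (lip 30 mm below the ledge)
- copper_case: ORANGE plastic coin case with a row of copper coins, a block of 24 (x) by 46 (y) by 24 mm high, 0.08 to 0.14 kg. Origin: centre of its underside; z up. Stands on the ledge, long side along the ledge's edge (within 0.2 rad), in its left or its right part, 66 mm from the middle; the one to deposit
- silver_case: BLUE plastic coin case with a row of silver coins, same size, origin and axes; stands on the other part of the ledge and stays there
- order_book: black order book, 148 x 110 x 16 mm, lying to the left of the box; origin: centre of its underside. Leave alone
- rubber_stamp: wooden rubber stamp, 22 x 30 x 42 mm high, standing to the left in front of the box; origin: centre of its underside. Leave alone
Things that resemble listed ones, but are neither listed nor needed, are in the scene too. Leave any red look-alike of the copper_case alone.

How it is judged:
By the outcome, as a careful person would: the job done as asked, in the order asked, and still so for the second after the job is handed in, with the robot touching nothing.
It also fails if it takes over 35 s, if anything falls off the work surface, if the arm or the gripper's body presses on something with over 40 N, if the wrist force passes 120 N, or if a joint passes its speed limit or range.

## Robot

A 7-joint arm with a two-finger parallel gripper is mounted at the origin on a cart in front of the work surface, level with it; the furniture and walls round the work are solid. World frame = base frame: x ahead of the robot, y to its left, z up, the work surface at z = 0. Lengths are in m, angles in rad, forces in N, time in s.
With the tool pointing down it reaches from about 0.4 to 0.85 m from the base axis. Payload 10.4 kg.
Tool frame: the origin (TCP) lies midway between the tips of the shut fingers; the grasp point (between the pads) lies hold_point_z behind it (hold_point_z is the distance from the TCP to the grasp point, in m); z points along the fingers, y is the line along which they close (so a half turn about z gives the same grasp; the last joint's range is limited). The gripper opens to 87 mm and grips with 3 to 60 N. Pads are 19 mm wide; open, the fingers measure 117 mm over their backs; the gripper's body (75 mm by 190 mm) begins 51 mm behind the grasp point.
Start: joints at [1.233, 0.332, -0.065, 1.46, 0.022, 1.35, -0.088], TCP at [0.194, -0.594, 0.223] pointing down, gripper open.
Joint ranges: [-2.6, 2.6], [-0.5, 2.12], [-1.47, 1.34], [0.16, 2.42], [-1.27, 4.41], [0.06, 2.06], [-2.6, 2.6]. Speed limits (rad/s): [2.22, 2.22, 2.79, 2.79, 3.14, 3.14, 3.14].

## Interface

Orientations are given as a unit quaternion [x, y, z, w].
In Python, from bench import * gives the robot as it stands. The module is installed in compiled form; this text tells all that it offers.
- The arm moves only by the tool drive_tool, never from a script. Its argument "increments" is a list of rows, each a list of 6 numbers: the shift along the tool's x, y, z scaled (see below), then the turn, a rotation vector about the tool's x, y, z scaled (see below). In form: [[dx, dy, dz, rx, ry, rz], ...]. A call has exactly 5 rows; each row is the pose to reach, as a shift and turn from the pose commanded when the call began, along the tool's axes at that moment; what a row does not reach only later rows make up. The controller multiplies each number of a shift by 300 mm and each number of a turn by pi/4 rad. A row lasts 1/12 s, in which the tool goes at most 41.7 mm and 7.16 degrees, less where a joint would pass 70% of its speed; a pose out of reach is approached as far as the arm can. A call with a number of a shift or a turn outside -1 to 1 is refused whole. A call with a gripper value outside its range is refused whole. "claw" is the closure, from 0 (fully open) to 1 (shut), set as the call begins (left out, the last holds). The fingers move at their own pace and stop on an object; "force" is the grip in N (left out, the last holds). Time passes only in rows, so rows that repeat a pose let the fingers close, or fill a call up. It gives the time, the measured TCP pose, the force, the opening and the grip force at its end, in the units of the state.
- read_state(): the state, without advancing time (a new reading comes with each control period).
- camera(name): name is "scene" or "top"; returns the picture (400x640x3 uint8, blue, green, red); there is no depth.
- get_calibration(name): a dict with "K" (3x3 intrinsics, pixels), "position" and "rotation" of the camera in the world. Camera axes: x right, y down, z forward; pixel columns grow to the right and rows downward; lengths in m; the calibration is good to about 2 mm. A picture is of the moment at which its call begins. get_calibration takes no time and is no camera call.
- close_job(): hands the job in; it is judged then, once.
The state is a dict: "time": time; "joint_positions": joint angles; "joint_vel": joint speeds; "joint_torque": joint torques, N m; "ee_pos": TCP position; "eef_rot": TCP orientation; "ft_force": force on the tool from outside, world axes, zero at the start; "torque": the same for the moment, N m; "width": finger opening in m; "grip_force": force on a finger pad.
Only numpy, scipy, OpenCV 4.12 (cv2) and the standard library are available. Lean on these libraries where they do the work, as an engineer would, in place of code of your own. Each camera call takes 0.05 s, during which the arm holds its last target. There are 200 camera calls.

## Working session

There is one attempt and no reset: what is moved stays moved. The work goes in short steps, Python scripts to look and compute and a tool call to move; the robot and the scene stay as the last step left them, time stands still between calls to the robot, and variables do not carry over. Pictures are saved under pics/ and viewed, at most 10 in all, crops included, and the job is handed in when it is done.

Besides the shell and the picture viewer there is one more tool, called after "Call:" as a command line: name --pt "numbers of a row" for each row, then --argument value for the rest. drive_tool: Moves the arm, as the interface text tells. Its arguments: {"type":"object","properties":{"increments":{"type":"array","items":{"type":"array","items":{"type":"number"}}},"claw":{"type":"number"},"force":{"type":"number"}},"required":["increments"]}

```bash
mkdir -p pics; python3 - <<'E'
from bench import *
import cv2,numpy as np
s=read_state();print({k:np.round(v,3).tolist() for k,v in s.items()})
for n in("scene","top"):
    cv2.imwrite(f"pics/{n}0.png",camera(n)); c=get_calibration(n);print(n,{k:np.round(v,4).tolist() for k,v in c.items()})
E
```

```text
{'time': 0.0, 'joint_positions': [1.233, 0.333, -0.065, 1.461, 0.022, 1.35, -0.088], 'joint_vel': [-0.001, -0.002, 0.0, 0.002, 0.0, -0.002, -0.001], 'joint_torque': [0.001, -62.325, 0.025, -38.988, -0.061, 0.04, 0.0], 'ee_pos': [0.193, -0.594, 0.222], 'eef_rot': [0.988, 0.157, -0.0, -0.001], 'ft_force': [-0.163, -0.932, 0.237], 'torque': [0.004, 0.015, 0.078], 'grip_force': 0.0, 'width': 0.087}
scene {'K': [[411.372, 0.0, 319.7986], [0.0, 411.372, 194.9757], [0.0, 0.0, 1.0]], 'position': [-0.0162, 0.6188, 0.5906], 'rotation': [-0.3758, 0.8007, -0.4244, 0.1936]}
top {'K': [[458.754, 0.0, 320.4651], [0.0, 458.754, 198.7179], [0.0, 0.0, 1.0]], 'position': [0.4366, 0.1664, 1.0796], 'rotation': [-0.6976, 0.7141, -0.0404, 0.0423]}
```

View pics/scene0.png

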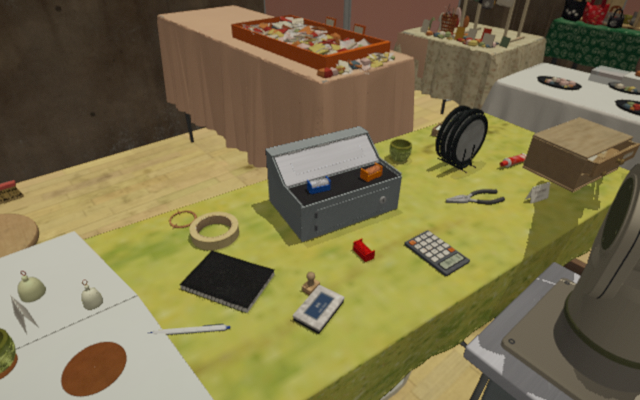

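View pics/top0.png

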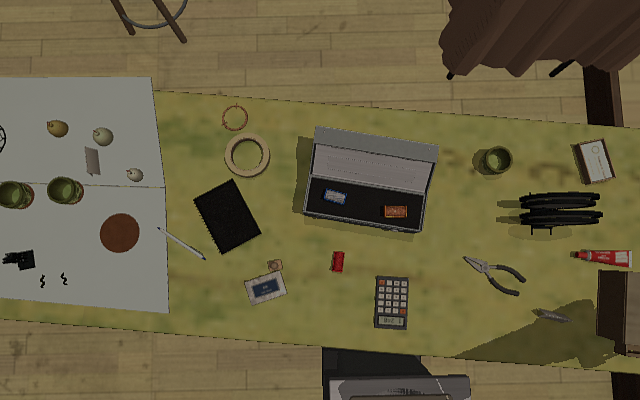

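Orange case is at top (395,211) / scene (371,172), on the ledge's right part. The blue case is at top (335,197) on the ledge. The red look-alike is at top (338,261), on the table in front of the box. The one on the ledge that is orange is the one meant; I'll confirm it in an enlarged crop.

```bash
python3 - <<'E'
import cv2,numpy as np
a=cv2.imread("pics/top0.png")[115:245,295:450]; b=cv2.imread("pics/scene0.png")[120:245,260:410]
a=cv2.resize(a,None,fx=5,fy=5,interpolation=3)[:590,:775]; cv2.imwrite("pics/ca.png",a)
b=cv2.resize(b,None,fx=4.7,fy=4.7,interpolation=3); cv2.imwrite("pics/cb.png",b); print(a.shape,b.shape)
import bench; print([n for n in dir(bench) if not n.startswith('_')], getattr(bench,'hold_point_z',None))
E
```

```text
(590, 775, 3) (588, 705, 3)
['PlanningError', 'camera', 'close_job', 'get_calibration', 'hold_point_z', 'read_state'] 0.0187
```

View pics/ca.png

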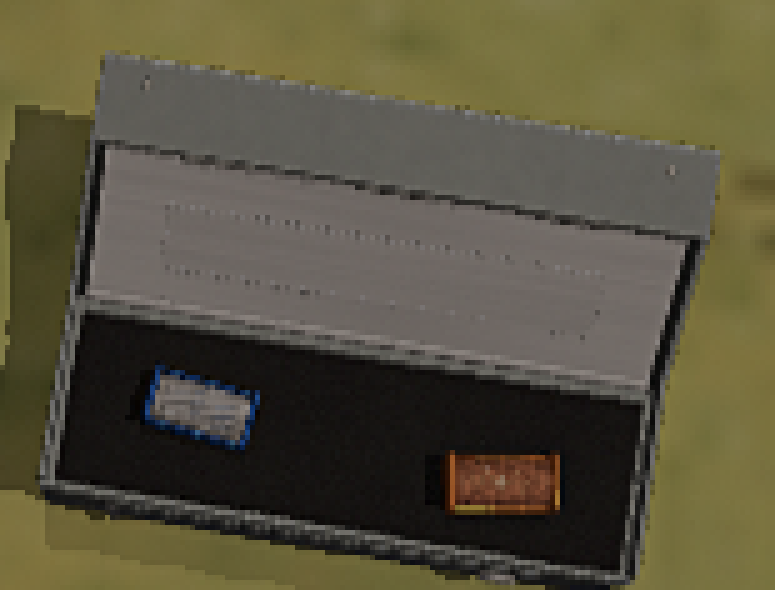

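View pics/cb.png

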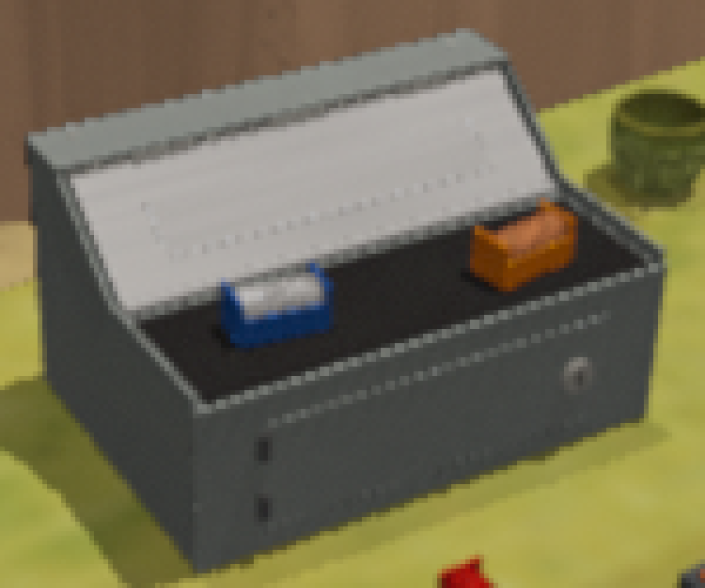

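```bash
cat > h.py <<'E'
import numpy as np,cv2
from bench import *
from scipy.spatial.transform import Rotation as R
from scipy.optimize import least_squares
def RT(n):
    c=get_calibration(n); q=c["rotation"]; q=np.array(q)
    M=R.from_quat(q).as_matrix() if q.size==4 else q
    return np.array(c["K"]),M,np.array(c["position"])
def proj(n,P):
    K,M,p=RT(n); c=(np.atleast_2d(P)-p)@M; u=c@K.T; return u[:,:2]/u[:,2:]
def ray(n,uv,z):
    K,M,p=RT(n); d=M@np.linalg.solve(K,[*uv,1]); return p+d*(z-p[2])/d[2]
def bw(v,P):
    P=np.atleast_2d(P); c,s=np.cos(v[2]),np.sin(v[2])
    return np.c_[v[0]+c*P[:,0]-s*P[:,1], v[1]+s*P[:,0]+c*P[:,1], P[:,2]]
E
python3 - <<'E'
from h import *
T=[((105,53),(90,130,147)),((719,152),(90,-130,147)),((708,240),(52,-130,147)),((95,140),(52,130,147)),((42,488),(-90,130,97)),((632,580),(-90,-130,97))]
S=[((198,570),(-90,130,0)),((203,407),(-90,130,97)),((662,264),(-90,-130,97)),((645,418),(-90,-130,0)),((468,32),(90,-130,147)),((507,65),(52,-130,147)),((68,172),(52,130,147))]
tu=np.array([t[0] for t in T])/5+[295,115]; su=np.array([t[0] for t in S])/4.7+[260,120]
tp=np.array([t[1] for t in T])/1e3; sp=np.array([t[1] for t in S])/1e3
f=lambda v:np.r_[(proj("top",bw(v,tp))-tu).ravel(),(proj("scene",bw(v,sp))-su).ravel()]
r=least_squares(f,[.55,.1,-.1],loss="soft_l1");v=r.x;print(v);print(np.round(f(v),1).reshape(-1,2).tolist())
np.save("box.npy",v)
def inbox(p):
    d=np.array(p)[:2]-v[:2];c,s=np.cos(v[2]),np.sin(v[2]);return np.round([1e3*(c*d[0]+s*d[1]),1e3*(-s*d[0]+c*d[1])],1)
for nm,pts in (("orange",[(448,452),(558,452),(558,514),(448,516)]),("blue",[(155,368),(258,390),(245,447),(148,422)])):
    w=[ray("top",np.array(p)/5+[295,115],.119) for p in pts]; print(nm,[inbox(p).tolist() for p in w],np.mean(w,0),inbox(np.mean(w,0)))
for nm,pts in (("orange",[(472,229),(576,205),(577,252),(507,290),(473,272)]),("blue",[])):
    for p,z in zip(pts,(.119,.119,.095,.095,.095)): print(nm,inbox(ray("scene",np.array(p)/4.7+[260,120],z)))
E
```

```text
[ 0.58822655  0.06327353 -0.18473818]
[[-0.5, -0.2], [0.4, -0.4], [0.2, -0.2], [-1.5, 0.0], [-1.2, -0.2], [0.8, 0.9], [0.5, 1.7], [-1.2, 0.3], [1.8, -1.3], [0.5, -0.0], [0.5, -1.4], [0.8, -2.6], [-2.3, -1.1]]
orange [[-49.4, -39.9], [-42.0, -85.5], [-67.8, -89.1], [-76.1, -43.8]] [0.51855726 0.01060544 0.119     ] [-58.8 -64.6]
blue [[-33.9, 87.5], [-36.2, 43.1], [-61.0, 44.7], [-57.1, 86.7]] [0.55400286 0.13632189 0.119     ] [-47.1  65.5]
orange [-50.8 -38.1]
orange [-56.1 -95.6]
orange [-61.1 -95.2]
orange [-73.3 -44.9]
orange [-52.  -39.7]
```

```bash
cat >> h.py <<'E'
v=np.load("box.npy")
def pose(cx,cy,psi,z,w=.087):
    "tool pose for B's pushing corner at box (cx,cy) mm, finger line at psi deg from box x"
    a=v[2]+np.radians(psi); u=np.array([np.cos(a),np.sin(a),0]); x=np.array([-u[1],u[0],0])
    C=bw(v,[[cx/1e3,cy/1e3,z]])[0]
    return C+w/2*u+.0095*x, np.c_[x,u,[0,0,-1]]
def rel(p,Rm,p0=None,R0=None):
    s=read_state()
    p0=np.array(s["ee_pos"]) if p0 is None else p0; R0=R.from_quat(s["eef_rot"]).as_matrix() if R0 is None else R0
    return np.r_[R0.T@(p-p0)/.3, R.from_matrix(R0.T@Rm).as_rotvec()/(np.pi/4)]
def where():
    s=read_state(); Rm=R.from_quat(s["eef_rot"]).as_matrix(); p=np.array(s["ee_pos"])
    C=p-s["width"]/2*Rm[:,1]-.0095*Rm[:,0]; A=p+(s["width"]/2+.015)*Rm[:,1]-.0095*Rm[:,0]
    f=lambda q:np.round(1e3*(bw([0,0,-v[2]],[[q[0]-v[0],q[1]-v[1],q[2]]])[0]),1)
    print("t",round(s["time"],2),"C",f(C),"A",f(A),"psi",round(np.degrees(np.arctan2(Rm[1,1],Rm[0,1])-v[2]),1),"F",np.round(s["ft_force"],1),"w",round(s["width"],4))
E
python3 - <<'E'
from h import *
where()
p,Rm=pose(-76,-65,25,.22); print(p)
print(np.round(rel(p,Rm),3))
E
```

```text
t 0.1 C [-296.6 -684.8  221.9] A [-247.6 -774.6  221.8] psi -61.4 F [ 1.  -0.5  0.8] w 0.0872
[0.54134541 0.03337008 0.22      ]
[ 1.750e+00 -1.629e+00  8.000e-03 -1.000e-03 -1.000e-03 -1.919e+00]
```

Call:
drive_tool --pt "0.02 -0.02 -0.13 0 0 0" --pt "0.04 -0.04 -0.26 0 0 0" --pt "0.06 -0.06 -0.39 0 0 0" --pt "0.13 -0.12 -0.45 0 0 0" --pt "0.2 -0.2 -0.45 0 0 0" --claw 0

```text
time: 0.52
ee_pos: [0.2323, -0.5199, 0.3618]
eef_rot: [0.988, 0.156, 0.001, 0.003]
ft_force: [1.4, -0.2, 1.2]
width: 0.0874
grip_force: 0.0
```

Call:
drive_tool --pt "0.1 -0.09 0 0 0 -0.15" --pt "0.2 -0.18 0 0 0 -0.3" --pt "0.3 -0.27 0 0 0 -0.45" --pt "0.4 -0.36 0 0 0 -0.6" --pt "0.5 -0.45 0 0 0 -0.75"

```text
time: 0.93
ee_pos: [0.3333, -0.3419, 0.3574]
eef_rot: [0.898, 0.439, -0.0, -0.0]
ft_force: [0.9, 0.0, -0.1]
width: 0.087
grip_force: 0.0
```

```bash
python3 - <<'E'
from h import *
where(); print(read_state()["ee_pos"])
p,Rm=pose(-76,-65,25,.30); print(np.round(rel(p,Rm),3))
E
```

```text
t 0.93 C [-219.2 -433.6  357.4] A [-128.6 -480.3  357.4] psi -27.3 F [ 0.9  0.  -0.1] w 0.087
[ 0.33328564 -0.34187115  0.35736443]
[ 1.413 -0.221  0.191 -0.     0.    -1.162]
```

Call:
drive_tool --pt "0.13 -0.02 0 0 0 -0.15" --pt "0.26 -0.04 0 0 0 -0.3" --pt "0.39 -0.06 0.02 0 0 -0.45" --pt "0.52 -0.08 0.04 0 0 -0.6" --pt "0.65 -0.1 0.06 0 0 -0.75"

```text
time: 1.35
ee_pos: [0.4303, -0.1702, 0.3393]
eef_rot: [0.732, 0.681, -0.0, 0.0]
ft_force: [0.7, -0.1, -0.3]
width: 0.0869
grip_force: 0.0
```

```bash
python3 - <<'E'
from h import *
where()
p,Rm=pose(-78,-65,25,.22); print(np.round(rel(p,Rm),3))
E
```

```text
t 1.35 C [-154.5 -272.8  339.3] A [ -53.2 -261.4  339.3] psi 6.4 F [ 0.7 -0.1 -0.3] w 0.0869
[ 0.704  0.314  0.397  0.     0.001 -0.412]
```

Call:
drive_tool --pt "0.11 0.05 0.06 0 0 -0.08" --pt "0.22 0.1 0.12 0 0 -0.16" --pt "0.33 0.15 0.18 0 0 -0.24" --pt "0.44 0.2 0.24 0 0 -0.32" --pt "0.54 0.24 0.3 0 0 -0.41"

```text
time: 1.77
ee_pos: [0.5148, -0.014, 0.2486]
eef_rot: [0.614, 0.789, 0.0, 0.0]
ft_force: [0.5, -0.6, -0.5]
width: 0.0871
grip_force: 0.0
```

```bash
python3 - <<'E'
from h import *
where()
p,Rm=pose(-78,-65,25,.15); print(np.round(rel(p,Rm),3))
E
```

```text
t 1.77 C [ -93.5 -116.3  248.6] A [ -0.8 -73.5 248.6] psi 24.8 F [ 0.5 -0.6 -0.5] w 0.0871
[ 0.134  0.118  0.329  0.    -0.    -0.005]
```

Call:
drive_tool --pt "0.05 0.05 0.09 0 0 0" --pt "0.1 0.1 0.18 0 0 0" --pt "0.134 0.118 0.27 0 0 0" --pt "0.134 0.118 0.329 0 0 0" --pt "0.134 0.118 0.329 0 0 0"

```text
time: 2.18
ee_pos: [0.5365, 0.032, 0.1468]
eef_rot: [0.615, 0.789, -0.002, -0.003]
ft_force: [-0.2, 0.4, -0.5]
width: 0.0869
grip_force: 0.0
```

```bash
python3 - <<'E'
from h import *
where()
a=camera("top")[115:245,295:450]; b=camera("scene")[100:245,260:430]
a=cv2.resize(a,None,fx=3,fy=3,interpolation=3);b=cv2.resize(b,None,fx=390/145,fy=390/145,interpolation=3)
cv2.imwrite("pics/d.png",np.hstack([a[:390,:340],b[:390]])); print(b.shape)
E
```

```text
t 2.18 C [-80.6 -67.  147. ] A [ 11.9 -24.5 146.4] psi 24.7 F [-0.2  0.4 -0.5] w 0.0869
(390, 457, 3)
```

View pics/d.png

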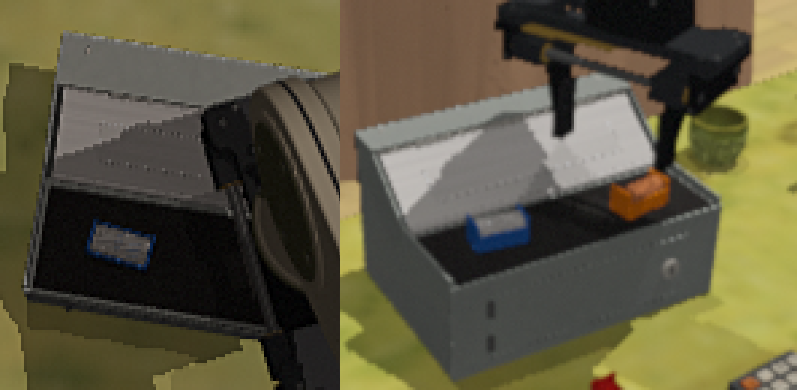

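The fingers hang over the box: tip A is at crop (563,135) above the flap and tip B at (663,168) near the orange case. I'll check these tips against the calibration.

```bash
python3 - <<'E'
from h import *
s=read_state();Rm=R.from_quat(s["eef_rot"]).as_matrix();p=np.array(s["ee_pos"])
for q in (p+.051*Rm[:,1],p-.051*Rm[:,1]): print((proj("scene",q)[0]-[260,100])*390/145+[340,0])
where()
cz=[bw(v,[[-.058+np.cos(.16)*a-np.sin(.16)*b,-.065+np.sin(.16)*a+np.cos(.16)*b,z]])[0] for a,b,z in((-.012,.023,.119),(-.012,-.023,.119),(-.012,.023,.095),(.012,.023,.119),(-.012,-.023,.095))]
print((proj("scene",np.array(cz))-[260,100])*390/145+[340,0])
for z in (.125,.101):
  p,Rm=pose(-77,-64,25,z); print(np.round(rel(p,Rm),3))
E
```

```text
[558.16296533 128.87112208]
[664.26750281 164.80276233]
t 2.28 C [-78.4 -67.4 150.9] A [ 14.3 -25.  150.8] psi 24.6 F [ 0.8 -0.1  0.9] w 0.087
[[631.81244139 195.46557147]
 [671.13386704 178.10078664]
 [629.62704196 220.10726146]
 [611.71457798 183.64261795]
 [668.44021788 202.37007846]]
[ 0.009  0.009  0.086 -0.001 -0.    -0.01 ]
[ 0.009  0.009  0.166 -0.001 -0.    -0.01 ]
```

Call:
drive_tool --pt "0.009 0.009 0.04 0 0 -0.01" --pt "0.009 0.009 0.08 0 0 -0.01" --pt "0.009 0.009 0.12 0 0 -0.01" --pt "0.009 0.009 0.16 0 0 -0.01" --pt "0.009 0.009 0.166 0 0 -0.01"

```text
time: 2.7
ee_pos: [0.5396, 0.0342, 0.0986]
eef_rot: [0.613, 0.79, -0.001, -0.001]
ft_force: [0.1, 0.4, 0.7]
width: 0.0868
grip_force: 0.4
```

```bash
python3 - <<'E'
from h import *
where()
b=camera("scene")[100:245,260:430]
cv2.imwrite("pics/e.png",cv2.resize(b,None,fx=4,fy=4,interpolation=3)); where()
for c in ((-72,-64,25,.1),(-66,-64,26,.1),(-60,-64,28,.1)):
  print(np.round(rel(*pose(*c)),3))
E
```

```text
t 2.7 C [-77.8 -64.5  98.7] A [ 14.5 -21.4  98.4] psi 25.0 F [0.1 0.4 0.7] w 0.0868
t 2.75 C [-77.6 -64.3  99.4] A [ 14.6 -21.3  99.1] psi 25.0 F [-0.7  0.9  0.8] w 0.0867
[-0.007  0.018 -0.003 -0.003 -0.001  0.   ]
[-0.013  0.035 -0.003 -0.003 -0.001 -0.022]
[-0.016  0.052 -0.003 -0.003 -0.001 -0.066]
```

View pics/e.png

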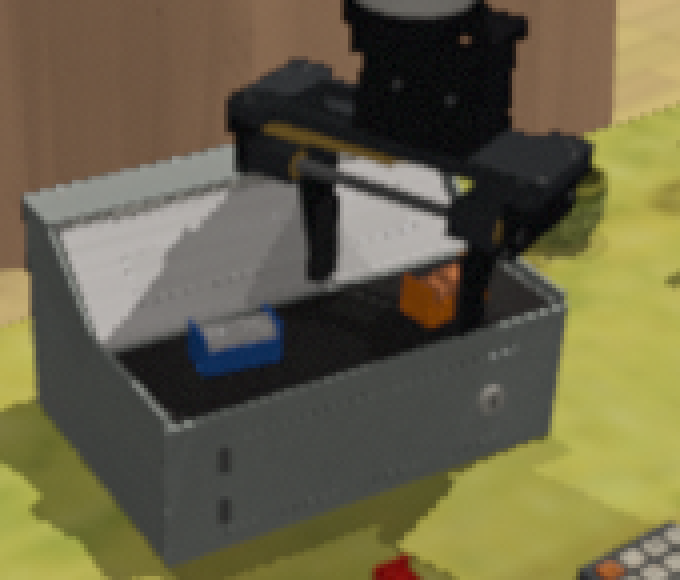

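Finger A, at (320,270), rests on the flap, and B, at (478,325), is behind the orange case. The blue case is untouched. First I'll turn to a smaller angle so A reaches deeper and opens the flap before B touches the case.

```bash
python3 - <<'E'
from h import *
for c in ((-77,-63,18.5,.1),(-77,-63,12,.1),(-75,-63,12,.1),(-72,-63,12,.1)):
  print(np.round(rel(*pose(*c)),3))
E
```

```text
[-0.014  0.007 -0.003 -0.004 -0.001  0.145]
[-0.03   0.007 -0.003 -0.004 -0.     0.289]
[-0.033  0.013 -0.003 -0.004 -0.     0.289]
[-0.037  0.023 -0.003 -0.004 -0.     0.289]
```

Call:
drive_tool --pt "-0.014 0.007 -0.003 -0.003 0 0.145" --pt "-0.03 0.007 -0.003 -0.003 0 0.289" --pt "-0.033 0.013 -0.003 -0.003 0 0.289" --pt "-0.037 0.023 -0.003 -0.003 0 0.289" --pt "-0.037 0.023 -0.003 -0.003 0 0.289"

```text
time: 3.17
ee_pos: [0.5508, 0.0256, 0.1021]
eef_rot: [0.697, 0.717, 0.001, 0.001]
ft_force: [-1.2, -0.3, 0.6]
width: 0.0869
grip_force: 0.5
```

```bash
python3 - <<'E'
from h import *
where()
for c in ((-68,-63,12,.1),(-64,-63,12,.1),(-60,-63,12,.1),(-56,-63,15,.1),(-52,-63,20,.1)):
  print(np.round(rel(*pose(*c)),3))
E
```

```text
t 3.17 C [-70.3 -62.4 102. ] A [ 29.2 -40.8 102.2] psi 12.2 F [-1.2 -0.3  0.6] w 0.0869
[-0.004  0.008  0.007  0.003 -0.     0.005]
[-0.007  0.021  0.007  0.003 -0.     0.005]
[-0.01   0.034  0.007  0.003 -0.     0.005]
[-0.005  0.045  0.007  0.003 -0.    -0.062]
[ 0.004  0.054  0.007  0.003  0.    -0.173]
```

Call:
drive_tool --pt "-0.004 0.008 0.006 0.002 0 0" --pt "-0.007 0.021 0.006 0.002 0 0" --pt "-0.01 0.034 0.006 0.002 0 0" --pt "-0.005 0.045 0.006 0.002 0 -0.06" --pt "0.004 0.054 0.006 0.002 0 -0.17"

```text
time: 3.58
ee_pos: [0.5668, 0.0265, 0.1]
eef_rot: [0.648, 0.761, -0.0, 0.0]
ft_force: [-3.1, -1.4, 0.4]
width: 0.0869
grip_force: 1.2
```

```bash
python3 - <<'E'
from h import *
where()
b=camera("scene")[110:225,260:410];a=camera("top")[115:245,295:450]
b=cv2.resize(b,None,fx=500/115,fy=500/115,interpolation=3)
cv2.imwrite("pics/f.png",b); where()
for c in ((-48,-63,25,.1),(-44,-63,30,.1),(-40,-63,34,.1),(-36,-63,38,.1),(-32,-63,41,.1)):
  print(np.round(rel(*pose(*c)),3))
E
```

```text
t 3.58 C [-52.  -63.7 100. ] A [ 43.9 -29.3 100. ] psi 19.7 F [-3.1 -1.4  0.4] w 0.0869
t 3.68 C [-52.2 -62.8 100. ] A [ 44.1 -28.2 100.1] psi 19.8 F [-1.1  0.   0.1] w 0.0873
[ 0.008  0.009  0.     0.001 -0.001 -0.115]
[ 0.015  0.017  0.     0.001 -0.001 -0.226]
[ 0.02   0.025  0.     0.001 -0.    -0.315]
[ 0.025  0.033  0.     0.001 -0.    -0.404]
[ 0.027  0.041  0.     0.001 -0.    -0.471]
```

View pics/f.png

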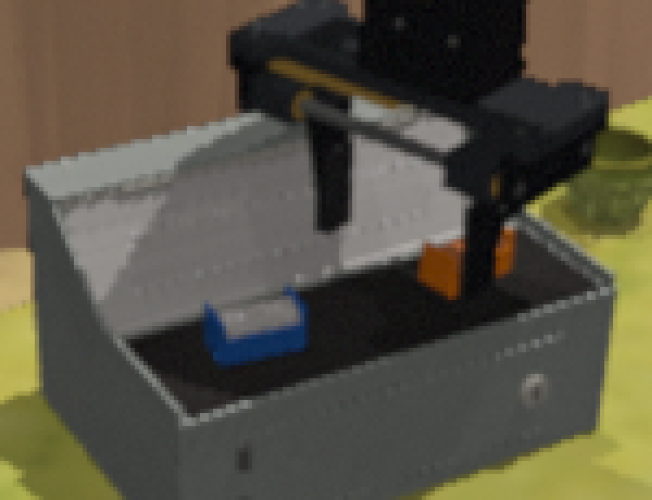

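A, at (333,225), now holds the flap well in. B, at (480,290), is in contact at about the middle of the orange case (418–515). Continuing.

Call:
drive_tool --pt "0.008 0.009 0 0 0 -0.115" --pt "0.015 0.017 0 0 0 -0.226" --pt "0.02 0.025 0 0 0 -0.315" --pt "0.025 0.033 0 0 0 -0.4" --pt "0.027 0.041 0 0 0 -0.47"

```text
time: 4.1
ee_pos: [0.5773, 0.037, 0.1]
eef_rot: [0.498, 0.867, 0.0, 0.0]
ft_force: [-2.2, -0.3, 0.9]
width: 0.0871
grip_force: 1.4
```

```bash
python3 - <<'E'
from h import *
where()
b=camera("scene")[110:225,260:410]
b=cv2.resize(b,None,fx=500/115,fy=500/115,interpolation=3)
cv2.imwrite("pics/g.png",b); where()
for c in ((-29,-63,43.5,.1),(-26,-63,46,.1),(-23,-63,48,.1),(-20,-63,50,.1),(-17,-63,52,.1)):
  print(np.round(rel(*pose(*c)),3))
E
```

```text
t 4.1 C [-32.7 -63.5 100. ] A [ 44.5   3.3 100. ] psi 40.9 F [-2.2 -0.3  0.9] w 0.0871
t 4.15 C [-32.3 -63.5 100. ] A [ 44.8   3.6 100.1] psi 41.1 F [-2.1 -0.6  0.3] w 0.0872
[ 0.     0.008  0.     0.001  0.    -0.054]
[-0.     0.013  0.     0.001  0.    -0.11 ]
[-0.002  0.019  0.     0.001  0.    -0.154]
[-0.003  0.025  0.     0.001  0.    -0.199]
[-0.005  0.031  0.     0.     0.    -0.243]
```

View pics/g.png

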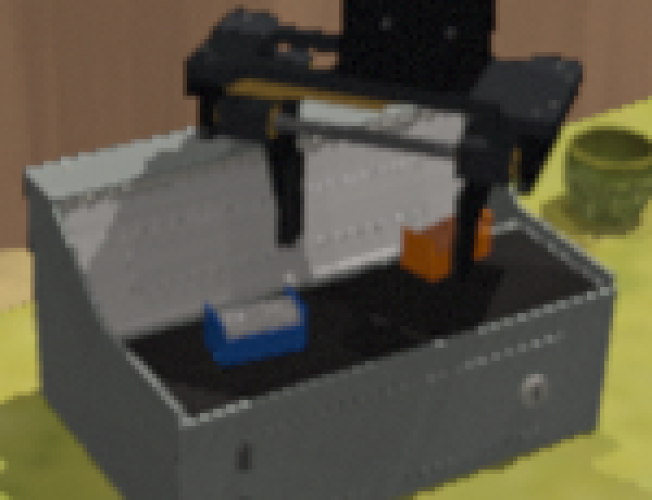

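```bash
python3 - <<'E'
from h import *
for p,z in (((403,231),.119),((403,270),.095),((440,283),.095),((492,255),.095)):
    q=ray("scene",np.array(p)*.23+[260,110],z); print(p,np.round(1e3*bw([0,0,-v[2]],[q-[v[0],v[1],0]])[0],1))
E
```

```text
(403, 231) [-21.5 -36.6 119. ]
(403, 270) [-22.1 -37.7  95. ]
(440, 283) [-42.6 -47.7  95. ]
(492, 255) [-32.1 -88.8  95. ]
```

The case is yawed about 0.25 rad counter-clockwise, so I'll back off slightly and push left of its middle to square it up, with A still holding the flap.

```bash
python3 - <<'E'
from h import *
for c in ((-38,-61,39,.1),(-38,-56,39,.1),(-33,-56,41,.1),(-29,-56,43.5,.1),(-25,-56,46.5,.1)):
  print(np.round(rel(*pose(*c)),3))
E
```

```text
[ 0.014 -0.008  0.     0.001  0.     0.046]
[0.026 0.003 0.    0.001 0.    0.046]
[0.02  0.014 0.    0.001 0.    0.001]
[ 0.018  0.023  0.     0.001  0.    -0.054]
[ 0.017  0.031  0.     0.001  0.    -0.121]
```

Call:
drive_tool --pt "0.014 -0.008 0 0 0 0.046" --pt "0.026 0.003 0 0 0 0.046" --pt "0.02 0.014 0 0 0 0" --pt "0.018 0.023 0 0 0 -0.054" --pt "0.017 0.031 0 0 0 -0.12"

```text
time: 4.57
ee_pos: [0.5828, 0.0464, 0.1002]
eef_rot: [0.457, 0.89, -0.0, 0.0]
ft_force: [-3.0, -1.1, 0.6]
width: 0.087
grip_force: 1.5
```

```bash
python3 - <<'E'
from h import *
b=camera("scene")[110:225,260:410]
b=cv2.resize(b,None,fx=500/115,fy=500/115,interpolation=3)
cv2.imwrite("pics/i.png",b); where()
for c in ((-22,-56,48.5,.1),(-19,-56,51,.1),(-16,-56,53.5,.1),(-13,-56,56,.1),(-10,-56,58,.1)):
  print(np.round(rel(*pose(*c)),3))
E
```

```text
t 4.62 C [-25.  -55.5 100.1] A [ 45.3  18.5 100.2] psi 46.5 F [-2.6 -0.6  0.3] w 0.0871
[-0.003  0.004  0.     0.001  0.    -0.045]
[-0.004  0.01   0.     0.001  0.    -0.1  ]
[-0.005  0.014  0.     0.001  0.    -0.156]
[-0.007  0.019  0.     0.001  0.    -0.211]
[-0.009  0.024  0.     0.001  0.001 -0.256]
```

View pics/i.png

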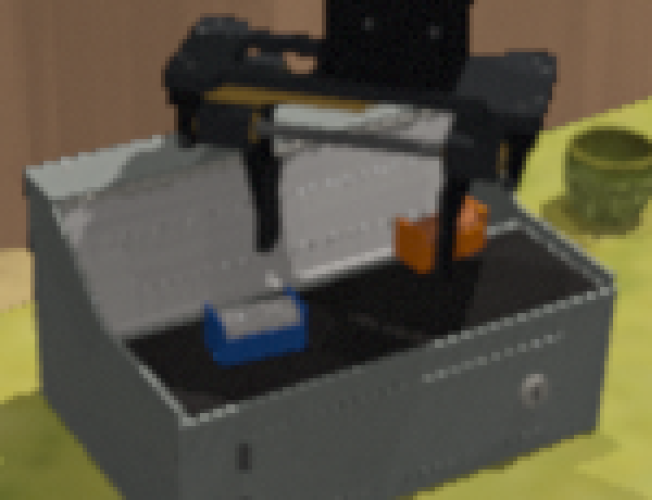

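The case spans (395–487, 200–273), it is squaring up, and its front is nearing the edge. A, at (265,245), holds the flap. Continuing, with numeric checks to save the last picture.

Call:
drive_tool --pt "-0.003 0.004 0 0 0 -0.045" --pt "-0.004 0.01 0 0 0 -0.1" --pt "-0.005 0.014 0 0 0 -0.156" --pt "-0.007 0.019 0 0 0 -0.21" --pt "-0.009 0.024 0 0 0 -0.256"

```text
time: 5.03
ee_pos: [0.5903, 0.0482, 0.1002]
eef_rot: [0.365, 0.931, 0.0, 0.0]
ft_force: [-2.5, -2.1, 0.4]
width: 0.0869
grip_force: 0.9
```

```bash
cat >> h.py <<'E'
def orange(tag):
    im=camera("scene"); h=cv2.cvtColor(im,cv2.COLOR_BGR2HSV)
    m=cv2.inRange(h,(5,150,90),(17,255,255))[120:215,300:400]; ys,xs=np.nonzero(m)
    print(tag,"orange px",len(xs),(xs.min()+300,xs.max()+300,ys.min()+120,ys.max()+120) if len(xs) else None); cv2.imwrite(f"pics/{tag}.png",im)
E
python3 - <<'E'
from h import *
where(); orange("k")
for c in ((-7,-57,60,.1),(-4,-57,62,.1),(-2,-57,63,.1),(-1,-57,63.5,.1),(-1,-57,63.5,.1)):
  print(np.round(rel(*pose(*c)),3))
E
```

```text
t 5.03 C [-10.4 -56.2 100.2] A [ 44.1  29.9 100.2] psi 57.7 F [-2.5 -2.1  0.4] w 0.0869
k orange px 132 (np.int64(347), np.int64(368), np.int64(154), np.int64(168))
[-0.005  0.002  0.001  0.001  0.001 -0.048]
[-0.008  0.006  0.001  0.001  0.001 -0.092]
[-0.011  0.009  0.001  0.001  0.001 -0.114]
[-0.013  0.01   0.001  0.001  0.001 -0.125]
[-0.013  0.01   0.001  0.001  0.001 -0.125]
```

Call:
drive_tool --pt "-0.005 0.002 0 0 0 -0.048" --pt "-0.008 0.006 0 0 0 -0.092" --pt "-0.011 0.009 0 0 0 -0.114" --pt "-0.013 0.01 0 0 0 -0.125" --pt "-0.013 0.01 0 0 0 -0.125"

```text
time: 5.5
ee_pos: [0.5952, 0.0477, 0.1001]
eef_rot: [0.32, 0.947, 0.0, 0.0]
ft_force: [-2.8, -0.8, 0.9]
width: 0.0866
grip_force: 0.9
```

```bash
python3 - <<'E'
from h import *
where(); orange("l")
for c in ((1,-57,64,.1),(3,-57,65,.1),(5,-57,66,.1)):
  print(np.round(rel(*pose(*c)),3))
E
```

```text
t 5.5 C [ -1.3 -57.  100.1] A [ 44.4  33.8 100.1] psi 63.3 F [-2.8 -0.8  0.9] w 0.0866
l orange px 0 None
[-0.005  0.004  0.     0.001  0.001 -0.016]
[-0.009  0.006  0.     0.001  0.001 -0.038]
[-0.012  0.008  0.     0.001  0.001 -0.061]
```

Call:
drive_tool --pt "-0.005 0.004 0 0 0 -0.016" --pt "-0.009 0.006 0 0 0 -0.038" --pt "-0.012 0.008 0 0 0 -0.06" --pt "-0.012 0.008 0 0 0 -0.06" --pt "-0.012 0.008 0 0 0 -0.06"

```text
time: 5.97
ee_pos: [0.5996, 0.0476, 0.1002]
eef_rot: [0.297, 0.955, 0.0, 0.0]
ft_force: [-3.1, -1.5, 0.3]
width: 0.0868
grip_force: 1.0
```

```bash
python3 - <<'E'
from h import *
where(); orange("m")
im=cv2.imread("pics/m.png")[110:225,260:410]
a=cv2.resize(im,None,fx=5,fy=5,interpolation=3); cv2.imwrite("pics/m2.png",cv2.convertScaleAbs(a,alpha=1.3,beta=15))
for c in ((-5,-57,66,.11),(-15,-57,66,.12),(-25,-57,66,.135),(-35,-57,66,.15),(-45,-57,66,.17)):
  print(np.round(rel(*pose(*c)),3))
h=cv2.cvtColor(im,cv2.COLOR_BGR2HSV); m=cv2.inRange(h,(4,120,40),(20,255,255)); n,_,st,_=cv2.connectedComponentsWithStats(m); print(st[1:][st[1:,4]>5])
E
```

```text
t 5.97 C [  5.1 -56.9 100.2] A [ 46.4  36.2 100.2] psi 66.1 F [-3.1 -1.5  0.3] w 0.0868
m orange px 0 None
[ 0.03  -0.014 -0.033  0.001  0.001  0.001]
[ 0.061 -0.027 -0.066  0.001  0.001  0.001]
[ 0.091 -0.041 -0.116  0.001  0.001  0.001]
[ 0.122 -0.054 -0.166  0.001  0.001  0.001]
[ 0.152 -0.068 -0.233  0.001  0.001  0.001]
[[44 20 38  6 97]
 [43 27  2  3  6]]
```

The orange case has dropped out of sight; drawing back and up.

Call:
drive_tool --pt "0.03 -0.014 -0.033 0 0 0" --pt "0.061 -0.027 -0.066 0 0 0" --pt "0.091 -0.041 -0.116 0 0 0" --pt "0.122 -0.054 -0.166 0 0 0" --pt "0.152 -0.068 -0.233 0 0 0"

```text
time: 6.43
ee_pos: [0.5498, 0.057, 0.1702]
eef_rot: [0.297, 0.955, 0.0, 0.0]
ft_force: [0.7, -0.6, -0.1]
width: 0.0869
grip_force: 0.0
```

Call:
drive_tool --pt "0.04 -0.04 -0.12 0 0 0" --pt "0.08 -0.08 -0.24 0 0 0" --pt "0.12 -0.14 -0.36 0 0 0" --pt "0.16 -0.24 -0.4 0 0 0" --pt "0.2 -0.34 -0.4 0 0 0"

```text
time: 6.85
ee_pos: [0.444, 0.0077, 0.2934]
eef_rot: [0.295, 0.955, 0.001, 0.004]
ft_force: [0.5, -1.6, -0.5]
width: 0.087
grip_force: 0.0
```

Call:
drive_tool --pt "0 -0.12 0 0 0 0" --pt "0 -0.24 0 0 0 0" --pt "0 -0.36 0 0 0 0" --pt "0 -0.48 0 0 0 0" --pt "0 -0.6 0 0 0 0"

```text
time: 7.27
ee_pos: [0.3402, -0.1429, 0.2905]
eef_rot: [0.297, 0.955, -0.0, 0.002]
ft_force: [1.7, -1.2, 0.3]
width: 0.087
grip_force: 0.0
```

```bash
python3 - <<'E'
from h import *
where(); print(read_state()["ee_pos"])
a=camera("top")[115:245,295:450]; b=camera("scene")[110:245,255:415]
f=lambda i:cv2.resize(i,(400,int(400*i.shape[0]/i.shape[1])),interpolation=3)[:335]
cv2.imwrite("pics/z.png",np.hstack([f(a),f(b)]))
E
```

```text
t 7.27 C [-214.9 -291.8  290.5] A [-173.6 -198.6  290.6] psi 66.1 F [ 1.7 -1.2  0.3] w 0.087
[ 0.34016772 -0.14288074  0.2905074 ]
```

View pics/z.png

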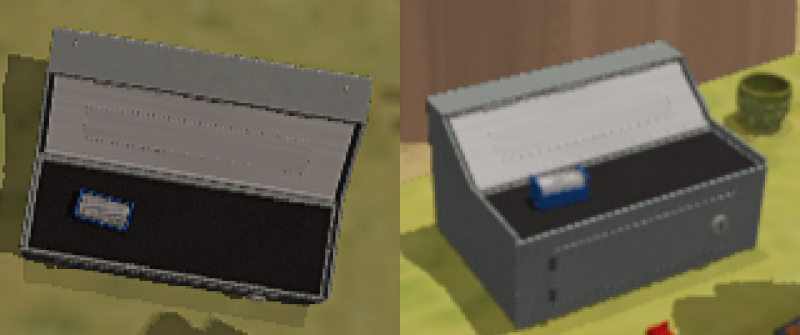

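The flap is fully shut, at (200,130) in the top view. The orange case is gone from the ledge, and the blue case is still in place at (103,210). The arm is clear of everything, so I'm handing in.

Call:
drive_tool --pt "0 0 0 0 0 0" --pt "0 0 0 0 0 0" --pt "0 0 0 0 0 0" --pt "0 0 0 0 0 0" --pt "0 0 0 0 0 0"

```text
time: 7.78
ee_pos: [0.3414, -0.1412, 0.2899]
eef_rot: [0.296, 0.955, 0.0, 0.0]
ft_force: [-0.1, 0.2, -0.0]
width: 0.0871
grip_force: 0.0
```

```bash
python3 -c "
from bench import *
print(close_job())"
```

```text
the job is handed in; nothing more can be done
None
```

The job is handed in at 7.8 s: the orange case was pushed over the edge into the drop box while the other finger held the flap, the flap is shut again, and the blue case still stands on the ledge (no verdict was returned).

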